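# Run the pole shoes up to the core tester and test them

### The arm

A 6-joint arm with a two-finger parallel gripper is mounted at the origin on the work surface. World frame = base frame: x ahead of the robot, y to its left, z up, the work surface at z = 0. Lengths are in m, angles in rad, forces in N, time in s.
With the tool pointing down it reaches from about 0.35 to 0.85 m from the base axis. Payload 8.1 kg.
Tool frame: the origin (TCP) lies midway between the tips of the shut fingers; the grasp point (between the pads) lies robot.grasp_offset behind it (robot.grasp_offset is the distance from the TCP to the grasp point, in m); z points along the fingers, y is the direction in which the jaws open and shut (so a half turn about z gives the same grasp; the last joint's range is limited). The gripper opens to 93 mm and grips with 3 to 60 N. Pads are 15 mm wide; open, the fingers measure 128 mm over their backs; the gripper's body (75 mm by 188 mm) begins 65 mm behind the grasp point.
Start: joints at [1.211, 0.13, 1.488, -0, 1.523, -0.085], TCP at [0.163, 0.577, 0.219] pointing down, gripper open.
Joint ranges: [-2.96, 2.96], [-0.89, 2.26], [0.02, 2.5], [-1.34, 4.48], [0, 2.73], [-2.66, 2.66]. Speed limits (rad/s): [2.39, 2.39, 2.79, 3.14, 3.14, 3.14].

### API

Orientations are given as a rotation vector (axis times angle).
In Python, from plant import robot gives the robot as it stands.
- The arm moves only by the shell command python3 -m handwheel 'ROWS' [OPENING] [FORCE]. ROWS is text: rows parted by semicolons, each of 6 numbers parted by spaces: the shift along the world's x, y, z each as a share of 0.3 m, from -1 to 1, then the turn, a rotation vector about the world's x, y, z each as a share of 45 degrees, from -1 to 1. A call has 1 to 5 rows; each row is the pose to reach, as a shift and turn from the pose commanded when the call began; what a row does not reach only later rows make up. A row lasts 1/10 s, in which the tool goes at most 50 mm and 8.59 degrees, less where a joint would pass 70% of its speed; a pose out of reach is approached as far as the arm can. A call with a number of a shift or a turn outside -1 to 1 is refused whole. A call with a gripper value outside its range is refused whole. OPENING is the closure, from -1 (fully open) to 1 (shut), set as the call begins (- or left out, the last holds). The fingers move at their own pace and stop on an object; FORCE is the grip in N (left out, the last holds). Time passes only in rows, so rows that repeat a pose let the fingers close. It gives the time, the measured TCP pose, the force and the opening at its end, in the units of the state.
- robot.read_state(): the state, without advancing time (a new reading comes with each control period).
- robot.read_camera(name): name is "scene" or "side" or "wrist"; returns (picture, depth): 480x640x3 uint8, red, green, blue; 480x640 float32, m along the optical axis (not along the pixel's ray), 0 where there is no reading.
- robot.camera_model(name): a dict with "camera_matrix" (3x3 intrinsics, pixels), "pose" (4x4, takes a point from camera to world coordinates); the wrist camera has in their place "tool_from_camera" (4x4, takes a point from camera to tool coordinates, whose origin is the TCP and whose axes are the flange's). Camera axes: x right, y down, z forward; pixel columns grow to the right and rows downward; lengths in m; the calibration is good to about 2 mm. A picture is of the moment at which its call begins: read the wrist's pose just before it. camera_model takes no time and is no camera call.
- robot.close_job(): hands the job in, once; it reports no verdict.
Trained networks look in the newest picture that a camera, given by its name, has taken for a name from the list of things; names that differ only in an ending like _2 or _b are one class to them, and where a whole thing is asked for, a point or a joint stands for the part that bears it (a point fixed in the world has none). Each returns a list of dicts, best first, with "conf" (0 to 1); they miss things now and then, are a little off and sometimes report something else, mostly with a low value. They report only what shows in the picture. A call takes as long as a camera call. They do not tell look-alikes from the thing itself.
- robot.look_for(camera, query): "rect" ([centre column, centre row, width, height] in pixels, round what is visible of it).
- robot.silhouettes(camera, query): "pixels" (480x640 bool, what is visible of it) and "rect" ([centre column, centre row, width, height] in pixels, round what is visible of it).
- robot.tip_of(camera, query): "at" ([row, column] in pixels: a listed point, or the origin of a listed thing).
The state is a dict: "t": time; "q": joint angles; "dq": joint speeds; "joint_torque": joint torques, N m; "tool_pos": TCP position; "orientation": TCP orientation; "force": force on the tool from outside, world axes, zero at the start; "wrist_torque": the same for the moment, N m; "opening": finger opening in m.
Only numpy, scipy, OpenCV 4.12 (cv2) and the standard library are available. Lean on these libraries where they do the work, as an engineer would, in place of code of your own. Each camera call takes 0.05 s, during which the arm holds its last target.

### The job

With the fingertips, push the whole row of four dark steel pole shoes along the tester's channel together until the row is fully home against the end stop with no gaps; then press the red button right down, let it come up again, and take the hand away. Push only: the shoes stay down in the channel and the row stays closed up all the way, none is picked up or fed singly, the button is not pressed before the row is home, and the other parts lying on the bench are left where they are.

Things in the scene. Friction and masses are not known exactly. Their poses are not given: they have to be found in the camera images.
- tester: core tester, fixed: grey steel box (top panel 122 mm above the bench) with an aluminium guide channel coming out of one side. Origin: on the bench, on the channel's centre line, below the end-stop face. y runs level along the channel TOWARDS the stop and box, z up. Box: x -100..100, y 30..200 mm; green lamp at x -20, y 65, meter, terminals: all under 140 mm above the bench.
- channel_end (a point): open outer end of the guide channel, on its centre line at floor level. The channel runs 330 mm from here to the stop; floor 12 mm above the bench; two side walls 3 mm thick, 32 mm apart inside, only 10 mm high above the floor (22 mm above the bench). It sits on a dark wood strip 64 mm wide, 8 mm high. Same axes as the tester.
- stop_face (a point): the end stop: flat end of the rigid steel pole (28 mm wide, 30 mm high) that comes out of the box, with a copper coil around it next to the box. This point is at the foot of its face, on the channel's centre line at floor level, 12 mm above the bench; axes as the tester. Sliding the row takes about 3 to 7 N.
- shoe_1: first (nearest the end stop) of the four loose dark laminated steel pole shoes standing one behind another, touching, in the channel: a block 32 mm long (its y, along the channel), 28 mm wide, 30 mm high, about 0.19 kg, with a brass-coloured band across its top; its upper 20 mm stand proud of the channel walls. Origin: centre of its underside. Fully home its origin is 16 mm before the stop face.
- shoe_2: second of the four loose dark laminated steel pole shoes standing one behind another, touching, in the channel: a block 32 mm long (its y, along the channel), 28 mm wide, 30 mm high, about 0.19 kg, with a brass-coloured band across its top; its upper 20 mm stand proud of the channel walls. Origin: centre of its underside. Fully home its origin is 48 mm before the stop face.
- shoe_3: third of the four loose dark laminated steel pole shoes standing one behind another, touching, in the channel: a block 32 mm long (its y, along the channel), 28 mm wide, 30 mm high, about 0.19 kg, with a brass-coloured band across its top; its upper 20 mm stand proud of the channel walls. Origin: centre of its underside. Fully home its origin is 80 mm before the stop face.
- shoe_4: last (farthest from the end stop, the one to push on) of the four loose dark laminated steel pole shoes standing one behind another, touching, in the channel: a block 32 mm long (its y, along the channel), 28 mm wide, 30 mm high, about 0.19 kg, with a brass-coloured band across its top; its upper 20 mm stand proud of the channel walls. Origin: centre of its underside. Fully home its origin is 112 mm before the stop face.
- test_button_top (a point): centre of the top face of the red push button (28 mm diameter) on the tester's top panel, 144 mm above the bench when up; it stands 10 mm proud of its black collar (44 mm diameter) and moves straight down 6 mm. At x = -20, y = 130 mm in the tester's frame.
- test_button (a joint): travel of the red button: 0 = up, 0.006 m = fully down; it takes about 5 N to hold it fully down and springs back up when let go
- condenser: loose brass condenser can standing upright, 22 mm diameter, 36 mm tall plus a small terminal, with a steel lug at its side; bystander, leave alone. Origin: centre of its underside.
- coil_cap: loose black bakelite coil cap, 56 mm diameter base with two ears (72 mm over them), central tower, 42 mm tall; bystander, leave alone. Origin: centre of its underside.
- spring_retainer: loose steel ring-shaped spring retainer, 44 mm outside diameter, 11 mm high; bystander, leave alone. Origin: centre of its underside.
- pole_piece: loose chunky aluminium U-shaped pole piece, 58 x 40 mm, 44 mm tall; bystander, leave alone. Origin: centre of its underside.
- bush: loose brass bush, 32 mm outside diameter, 28 mm high; bystander, leave alone. Origin: centre of its underside.
- grease_tin: loose blue tin, 56 mm diameter, 45 mm high; bystander, leave alone. Origin: centre of its underside.
- screwdriver: loose screwdriver lying on the bench, 170 mm long, at the far side; bystander, leave alone. Its x axis runs from handle to tip; origin at its underside.
Things that resemble listed ones, but are neither listed nor needed, are in the scene too. Leave any pink or purple look-alike of the shoe_2 alone.

How it is judged:
By the outcome, as a careful person would: the job done as asked, in the order asked, and still so for the second after the job is handed in, with the robot touching nothing.
It also fails if it takes over 42 s, if anything falls off the work surface, if the arm or the gripper's body presses on something with over 40 N, if the wrist force passes 120 N, or if a joint passes its speed limit or range.

## Working session

There is one attempt and no reset: what is moved stays moved. The work goes in short steps, Python scripts to look and compute and a shell command to move; the robot and the scene stay as the last step left them, time stands still between calls to the robot, and variables do not carry over. Pictures are saved under pics/ and viewed, and the job is handed in when it is done.

```bash
ls; mkdir -p pics; python3 - <<'E'
from plant import robot
import cv2,numpy as np
s=robot.read_state();print({k:np.round(v,3) for k,v in s.items()},robot.grasp_offset)
for c in("scene","side"):
    p,d=robot.read_camera(c);cv2.imwrite(f"pics/{c}0.png",p[:,:,::-1]);np.savez(f"{c}0.npz",p=p,d=d)
    m=robot.camera_model(c);print(c,np.round(m["camera_matrix"],1).tolist(),np.round(m["pose"],3).tolist())
    for q in("shoe_1","test_button_top","channel_end","stop_face"):
        print(q,[(np.round(r["at"]).tolist(),round(r["conf"],2)) for r in robot.tip_of(c,q)])
E
```

```text
pics
{'t': np.float64(0.0), 'q': array([ 1.211,  0.131,  1.489,  0.   ,  1.523, -0.085]), 'dq': array([-0.   ,  0.   ,  0.001, -0.001, -0.001,  0.002]), 'joint_torque': array([ 2.0000e-03, -5.5986e+01, -4.9175e+01,  7.7000e-02,  3.6000e-02,
       -0.0000e+00]), 'tool_pos': array([0.163, 0.577, 0.218]), 'orientation': array([-4.300e-01, -3.112e+00,  3.000e-03]), 'force': array([ 0.639, -0.348, -0.165]), 'wrist_torque': array([0.016, 0.014, 0.007]), 'opening': np.float64(0.093)} 0.0188
scene [[589.6, 0.0, 314.1], [0.0, 589.6, 238.9], [0.0, 0.0, 1.0]] [[0.776, 0.461, -0.43, 1.021], [0.63, -0.549, 0.549, -0.533], [0.017, -0.698, -0.716, 0.829], [0.0, 0.0, 0.0, 1.0]]
shoe_1 [([283.0, 253.0], 0.93), ([266.0, 283.0], 0.81), ([272.0, 270.0], 0.81), ([272.0, 183.0], 0.74), ([255.0, 302.0], 0.71), ([390.0, 280.0], 0.58)]
test_button_top [([144.0, 396.0], 0.53), ([275.0, 269.0], 0.16)]
channel_end [([309.0, 204.0], 0.82)]
stop_face [([223.0, 345.0], 0.79)]
side [[504.5, 0.0, 318.0], [0.0, 504.5, 247.5], [0.0, 0.0, 1.0]] [[-0.705, -0.527, 0.475, 0.227], [-0.709, 0.523, -0.473, 0.395], [0.0, -0.67, -0.742, 0.681], [0.0, 0.0, 0.0, 1.0]]
shoe_1 [([311.0, 340.0], 0.92), ([307.0, 470.0], 0.88), ([202.0, 359.0], 0.82), ([296.0, 359.0], 0.79), ([289.0, 370.0], 0.65), ([280.0, 386.0], 0.63)]
test_button_top [([349.0, 179.0], 0.7)]
channel_end [([349.0, 176.0], 0.67), ([254.0, 432.0], 0.63), ([345.0, 271.0], 0.36)]
stop_face [([345.0, 268.0], 0.89)]
```

View pics/scene0.png

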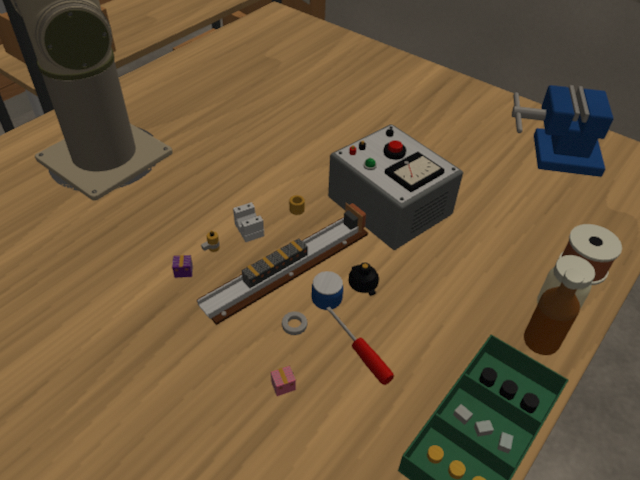

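View pics/side0.png

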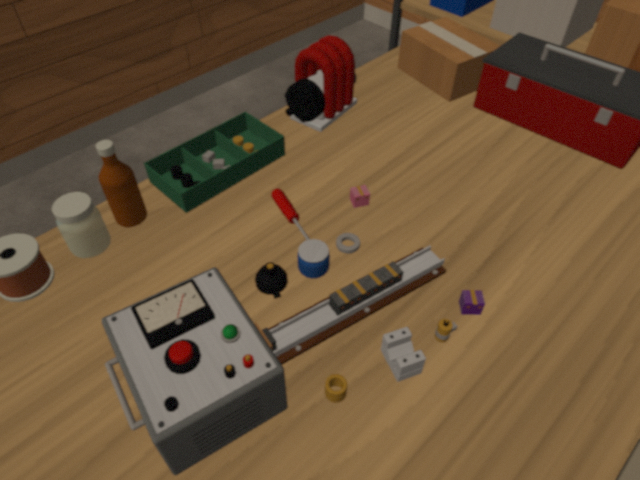

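The scene view shows the channel running from (204,309) to the stop at (350,222), with the dark row at about (245..305, 245..280). The red button is at (396,147). The purple (182,266) and pink (284,380) blocks are look-alikes standing outside the channel. Next I measure with depth.

```bash
cat > h.py <<'E'
import numpy as np,cv2
from plant import robot
def cloud(c,d):
    m=robot.camera_model(c);K=m["camera_matrix"];T=np.array(m["pose"])
    v,u=np.mgrid[0:480,0:640]
    P=np.stack([(u-K[0][2])*d/K[0][0],(v-K[1][2])*d/K[1][1],d],-1)
    W=P@T[:3,:3].T+T[:3,3];W[d==0]=np.nan
    return W
def ray(c,row,col,z):
    m=robot.camera_model(c);K=m["camera_matrix"];T=np.array(m["pose"])
    r=T[:3,:3]@np.array([(col-K[0][2])/K[0][0],(row-K[1][2])/K[1][1],1]);t=(z-T[2,3])/r[2]
    return T[:3,3]+t*r
E
python3 - <<'E'
from h import *
for c,ce,sf,bt in(("scene",(309,204),(223,345),(147,396)),("side",(254,432),(345,268),(351,181))):
    f=np.load(c+"0.npz");W=cloud(c,f["d"]);p=f["p"].astype(int)
    E,S,B=ray(c,*ce,.012),ray(c,*sf,.012),ray(c,*bt,.144)
    print(c,"end",E.round(4),"stop",S.round(4),"L",np.linalg.norm(E-S),"btn",B.round(4))
    # red button cloud
    m=(p[...,0]>130)&(p[...,1]<60)&(W[...,2]>.135)&(W[...,2]<.16)&(np.hypot(W[...,0]-B[0],W[...,1]-B[1])<.03)
    print("btn cloud",m.sum(),np.median(W[m],0).round(4), W[m].min(0).round(4),W[m].max(0).round(4))
    # top panel
    m=(abs(W[...,2]-.122)<.004)&(np.hypot(W[...,0]-B[0],W[...,1]-B[1])<.2)
    r=cv2.minAreaRect(W[m][:,:2].astype(np.float32)*1000);print("panel",m.sum(),np.round(r[0],1),np.round(r[1],1),round(r[2],2),np.median(W[m][:,2]))
    # shoes tops
    mid=(E+S)/2;u=(S-E)[:2];u/=np.linalg.norm(u);n=np.array([u[1],-u[0]])
    a=(W[...,:2]-S[:2])@u;l=(W[...,:2]-S[:2])@n
    m=(W[...,2]>.036)&(W[...,2]<.048)&(abs(l)<.03)&(a<.01)&(a>-.36)
    r=cv2.minAreaRect(W[m][:,:2].astype(np.float32)*1000);print("row",m.sum(),np.round(r[0],1),np.round(r[1],1),round(r[2],2),"a",np.percentile(a[m],[0,1,5,95,99,100]).round(4),"l",np.percentile(l[m],[1,50,99]).round(4),"z",np.median(W[m][:,2]),"u",u.round(4))
    # purple/others along the channel behind the row
    for q in("shoe_2","condenser","pole_piece","grease_tin","bush","coil_cap","spring_retainer"):
        for o in robot.tip_of(c,q)[:6 if q=="shoe_2" else 1]:
            w=ray(c,*o["at"],.012 if q=="shoe_2" else 0);print(q,round(o["conf"],2),np.round(o["at"]),w.round(3)[:2],"a,l",((w[:2]-S[:2])@u).round(3),((w[:2]-S[:2])@n).round(3))
E
```

```text
scene end [ 0.4915 -0.1602  0.012 ] stop [0.5498 0.167  0.012 ] L 0.33238647844632624 btn [0.5751 0.2842 0.144 ]
btn cloud 36 [0.5729 0.2941 0.1456] [0.559  0.2829 0.1432] [0.5811 0.3009 0.148 ]
panel 3586 [586.1 271.4] [172.6 202.8] 78.12 0.12337186244965231
row 1124 [539.6  48.9] [255.8  39.3] 80.04 a [-0.2459 -0.2451 -0.2409  0.0029  0.0087  0.0098] l [-0.0079  0.0104  0.0269] z 0.04344056699502896 u [0.1756 0.9845]
shoe_2 0.93 [283. 253.] [ 0.516 -0.064] a,l -0.233 0.007
shoe_2 0.81 [266. 283.] [0.531 0.001] a,l -0.166 0.011
shoe_2 0.81 [272. 270.] [ 0.521 -0.024] a,l -0.193 0.005
shoe_2 0.74 [272. 183.] [ 0.4   -0.126] a,l -0.314 -0.096
shoe_2 0.71 [255. 302.] [0.54  0.045] a,l -0.122 0.011
shoe_2 0.58 [390. 280.] [ 0.695 -0.194] a,l -0.33 0.207
condenser 0.82 [247. 211.] [ 0.385 -0.043] a,l -0.236 -0.126
pole_piece 0.82 [230. 247.] [0.404 0.036] a,l -0.154 -0.12
grease_tin 0.9 [301. 326.] [ 0.637 -0.004] a,l -0.153 0.116
bush 0.6 [205. 297.] [0.435 0.155] a,l -0.032 -0.111
coil_cap 0.97 [283. 364.] [0.664 0.073] a,l -0.073 0.129
spring_retainer 0.76 [323. 293.] [ 0.623 -0.078] 
[... 433 characters left out ...]
]
shoe_2 0.92 [311. 340.] [0.534 0.041] a,l -0.127 -0.009
shoe_2 0.88 [307. 470.] [ 0.39  -0.113] a,l -0.307 -0.12
shoe_2 0.82 [202. 359.] [ 0.684 -0.172] a,l -0.307 0.18
shoe_2 0.79 [296. 359.] [ 0.532 -0.002] a,l -0.17 -0.002
shoe_2 0.65 [289. 370.] [ 0.527 -0.026] a,l -0.194 -0.002
shoe_2 0.63 [280. 386.] [ 0.522 -0.059] a,l -0.228 -0.001
condenser 0.68 [336. 438.] [ 0.397 -0.041] a,l -0.234 -0.127
pole_piece 0.79 [360. 400.] [0.413 0.036] a,l -0.156 -0.127
grease_tin 0.59 [267. 310.] [0.639 0.004] a,l -0.143 0.102
bush 0.65 [392. 337.] [0.444 0.141] a,l -0.047 -0.116
coil_cap 0.57 [284. 272.] [0.658 0.078] a,l -0.067 0.106
spring_retainer 0.72 [244. 346.] [ 0.633 -0.082] a,l -0.229 0.113
```

```bash
python3 - <<'E'
import cv2
a=cv2.imread("pics/scene0.png")[190:330,160:400];b=cv2.imread("pics/side0.png")[220:370,250:500]
cv2.imwrite("pics/c1.png",cv2.resize(a,None,fx=3,fy=3));cv2.imwrite("pics/c2.png",cv2.resize(b,None,fx=3,fy=3))
E
```

```text
(no output)
```

View pics/c1.png

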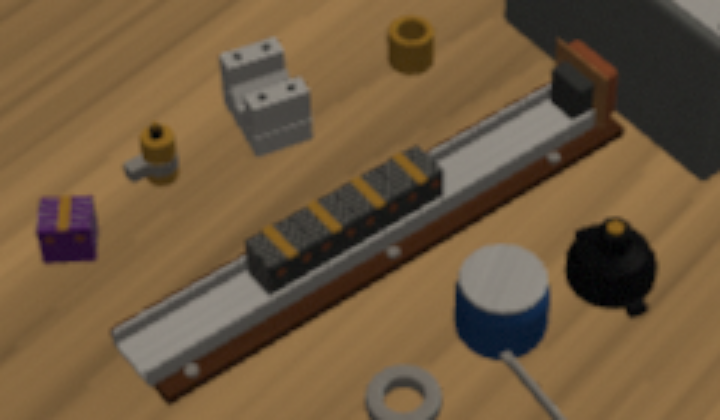

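View pics/c2.png

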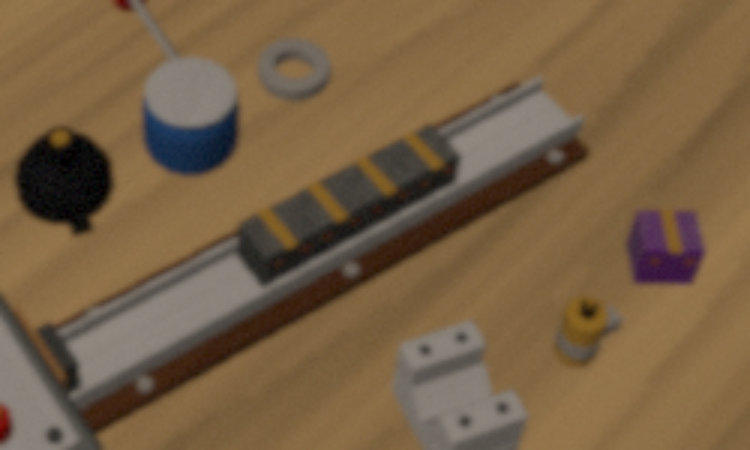

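Panel fit and detections agree: u = (0.207, 0.978), tester origin ≈ (0.562, 0.159), row back face ≈ 246 mm before the stop. Plan: shut the fingers, swing behind the row with the jaws across the channel, and push slowly.

```bash
python3 -m handwheel '0.08 -0.16 0.05 0 0 -0.13;0.16 -0.32 0.1 0 0 -0.26;0.24 -0.48 0.1 0 0 -0.39;0.32 -0.64 0.1 0 0 -0.52;0.4 -0.78 0.1 0 0 -0.64' 1 30; python3 -m handwheel '0.08 -0.16 0 0 0 -0.13;0.16 -0.32 0 0 0 -0.26;0.24 -0.48 0 0 0 -0.39;0.32 -0.64 0 0 0 -0.52;0.4 -0.78 0 0 0 -0.64';python3 -m handwheel '0.08 -0.16 0 0 0 -0.13;0.16 -0.32 0 0 0 -0.26;0.22 -0.48 0 0 0 -0.39;0.27 -0.64 0 0 0 -0.52;0.32 -0.72 0 0 0 -0.64'
```

```text
t: 1.7
tool_pos: [0.2751, 0.3566, 0.249]
orientation: [1.196, 2.905, 0.002]
force: [1.2, 0.3, 0.3]
opening: 0.0581
t: 2.2
tool_pos: [0.3889, 0.1337, 0.249]
orientation: [1.881, 2.515, 0.002]
force: [1.0, 0.2, -0.1]
opening: 0.0176
t: 2.7
tool_pos: [0.4846, -0.0836, 0.2488]
orientation: [2.449, 1.966, -0.0]
force: [-0.0, 0.9, 0.6]
opening: 0.0002
```

```bash
cat >> h.py <<'E'
from scipy.spatial.transform import Rotation as Rn
U=np.array([np.cos(np.radians(78.05)),np.sin(np.radians(78.05))]);N=np.array([U[1],-U[0]]);O=np.array([.586,.271])-.115*U
def where():
    s=robot.read_state();R=Rn.from_rotvec(s["orientation"]);p=np.array(s["tool_pos"]);y=R.as_matrix()[:,1]
    print("t",s["t"],"pos",p.round(4),"a",((p[:2]-O)@U).round(4),"l",((p[:2]-O)@N).round(4),"yaw_y",np.degrees(np.arctan2(y[1],y[0])).round(2),"z",R.as_matrix()[:,2].round(3),"F",np.round(s["force"],2),"op",s["opening"])
    return p,R
def wcloud(d,p,R):
    m=robot.camera_model("wrist");K=m["camera_matrix"];T=np.array(m["tool_from_camera"])
    v,u=np.mgrid[0:480,0:640]
    P=np.stack([(u-K[0][2])*d/K[0][0],(v-K[1][2])*d/K[1][1],d],-1)
    W=(P@T[:3,:3].T+T[:3,3])@R.as_matrix().T+p;W[d==0]=np.nan;return W
E
python3 - <<'E'
from h import *
p,R=where();im,d=robot.read_camera("wrist");cv2.imwrite("pics/w1.png",im[:,:,::-1])
W=wcloud(d,p,R);a=(W[...,:2]-O)@U;l=(W[...,:2]-O)@N
m=(abs(W[...,2]-.042)<.005)&(abs(l)<.03)&(a<-.05)
print(m.sum(),"a",np.percentile(a[m],[0,1,5,95,99,100]).round(4),"l",np.percentile(l[m],[1,50,99]).round(4),np.median(W[m],0))
r=cv2.minAreaRect(W[m][:,:2].astype(np.float32)*1000);print(r)
t=O-.275*U;print("target",t,"shift",(t-p[:2])/.3)
E
```

```text
t 2.7 pos [ 0.4846 -0.0836  0.2488] a -0.2529 l -0.0258 yaw_y -12.49 z [ 0.    -0.001 -1.   ] F [-0.03  0.88  0.62] op 0.00017309730305556224
4035 a [-0.2408 -0.2387 -0.2328 -0.1179 -0.1135 -0.1124] l [-0.0124  0.001   0.0146] [ 0.52723013 -0.00977351  0.0409652 ]
((526.9133911132812, -14.605606079101562), (128.4022674560547, 27.64400291442871), 78.03468322753906)
target [ 0.50524737 -0.11054818] shift [ 0.06877385 -0.08984555]
```

View pics/w1.png

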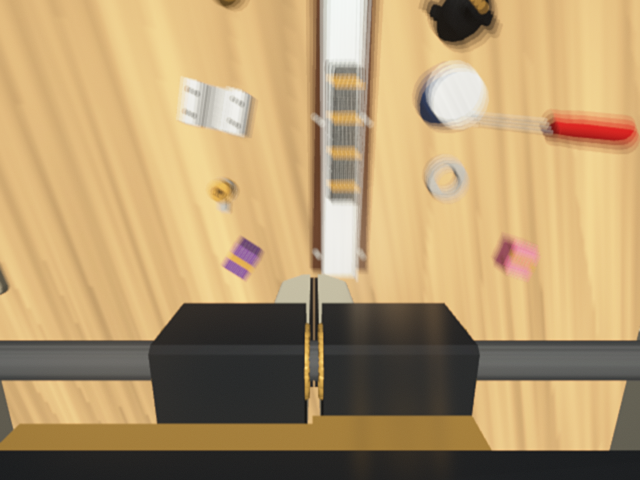

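The wrist view shows the row at (343,65..200), closed up and in line with the channel. Its fit is 128.4 × 27.6 mm with the back face at a ≈ -0.241, leaving about 113 mm of travel. I now descend behind it.

```bash
python3 -m handwheel '0.072 -0.091 0 0 0 0.012;0.072 -0.091 -0.16 0 0 0.012;0.072 -0.091 -0.32 0 0 0.012;0.072 -0.091 -0.48 0 0 0.012;0.072 -0.091 -0.6 0 0 0.012'; python3 -m handwheel '0 0 -0.06 0 0 0;0 0 -0.11 0 0 0;0 0 -0.136 0 0 0;0 0 -0.136 0 0 0'; python3 - <<'E'
from h import *
where()
E
```

```text
t: 3.25
tool_pos: [0.5045, -0.1073, 0.0655]
orientation: [-2.433, -1.984, 0.002]
force: [0.2, -0.2, -0.1]
opening: 0.0004
t: 3.65
tool_pos: [0.5058, -0.1076, 0.0274]
orientation: [-2.434, -1.985, 0.001]
force: [0.5, 0.7, 0.5]
opening: -0.0
t 3.65 pos [ 0.5058 -0.1076  0.0274] a -0.272 l -0.0001 yaw_y -11.6 z [-0.001  0.    -1.   ] F [0.47 0.66 0.46] op -1.1106785041289555e-05
```

```bash
python3 -m handwheel '0.006 0.013 0 0 0 0;0.0085 0.026 0 0 0 0;0.011 0.039 0 0 0 0;0.014 0.052 0 0 0 0;0.017 0.065 0 0 0 0'; python3 -m handwheel '0.002 0.01 0 0 0 0;0.004 0.02 0 0 0 0;0.006 0.03 0 0 0 0;0.008 0.04 0 0 0 0;0.0106 0.05 0 0 0 0'; python3 - <<'E'
from h import *
p,R=where();im,d=robot.read_camera("wrist");cv2.imwrite("pics/w2.png",im[:,:,::-1])
im,d=robot.read_camera("scene");cv2.imwrite("pics/s2.png",cv2.resize(im[180:340,160:400,::-1],None,fx=3,fy=3))
E
```

```text
t: 4.15
tool_pos: [0.5114, -0.0878, 0.0281]
orientation: [2.434, 1.985, 0.001]
force: [-1.2, -0.0, 1.1]
opening: 0.0002
t: 4.65
tool_pos: [0.5143, -0.074, 0.028]
orientation: [2.434, 1.985, -0.001]
force: [-1.4, -4.9, 1.9]
opening: 0.0004
t 4.65 pos [ 0.5143 -0.074   0.028 ] a -0.2373 l 0.0013 yaw_y -11.61 z [ 0.    -0.001 -1.   ] F [-1.41 -4.9   1.95] op 0.0003548098371960184
```

View pics/w2.png

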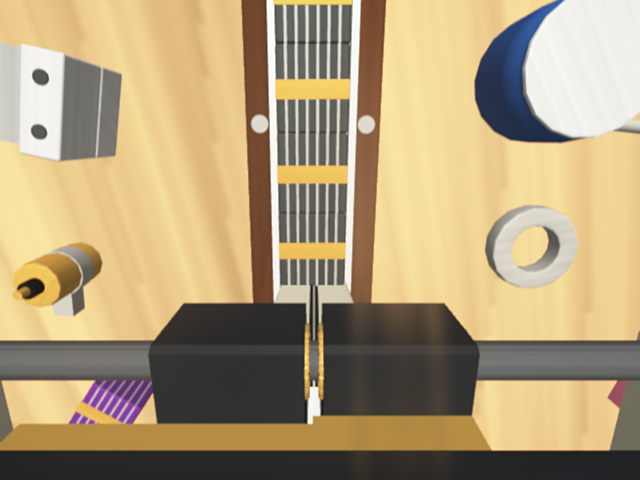

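View pics/s2.png

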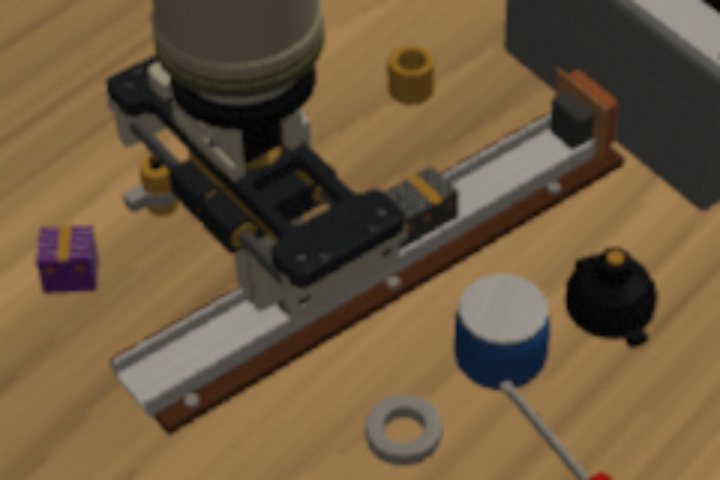

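Contact with the row, sliding at about 5 N; it's straight and closed. I continue slowly.

```bash
python3 -m handwheel '0.0027 0.013 0 0 0 0;0.0055 0.026 0 0 0 0;0.008 0.039 0 0 0 0;0.011 0.052 0 0 0 0;0.0138 0.065 0 0 0 0';python3 -m handwheel '0.0027 0.013 0 0 0 0;0.0055 0.026 0 0 0 0;0.008 0.039 0 0 0 0;0.011 0.052 0 0 0 0;0.0138 0.065 0 0 0 0';python3 -m handwheel '0.0027 0.013 0 0 0 0;0.0055 0.026 0 0 0 0;0.008 0.039 0 0 0 0;0.011 0.052 0 0 0 0;0.0138 0.065 0 0 0 0'; python3 -m handwheel '0.0027 0.013 0 0 0 0;0.0055 0.026 0 0 0 0;0.008 0.039 0 0 0 0;0.011 0.052 0 0 0 0;0.0138 0.065 0 0 0 0'; python3 - <<'E'
from h import *
p,R=where();im,d=robot.read_camera("wrist");cv2.imwrite("pics/w3.png",im[:,:,::-1])
E
```

```text
t: 5.25
tool_pos: [0.5185, -0.0543, 0.028]
orientation: [2.434, 1.985, -0.001]
force: [-0.6, -5.3, 2.0]
opening: 0.0004
t: 5.75
tool_pos: [0.5226, -0.0349, 0.028]
orientation: [2.434, 1.985, -0.001]
force: [-1.3, -5.0, 2.7]
opening: 0.0005
t: 6.25
tool_pos: [0.5267, -0.0154, 0.028]
orientation: [2.434, 1.985, -0.001]
force: [-0.3, -5.9, 2.6]
opening: 0.0004
t: 6.75
tool_pos: [0.5309, 0.0041, 0.028]
orientation: [2.434, 1.985, -0.001]
force: [-1.1, -5.3, 2.3]
opening: 0.0003
t 6.75 pos [0.5309 0.0041 0.028 ] a -0.1576 l 0.0014 yaw_y -11.62 z [-0.    -0.001 -1.   ] F [-1.13 -5.32  2.33] op 0.0003486469872363033
```

View pics/w3.png

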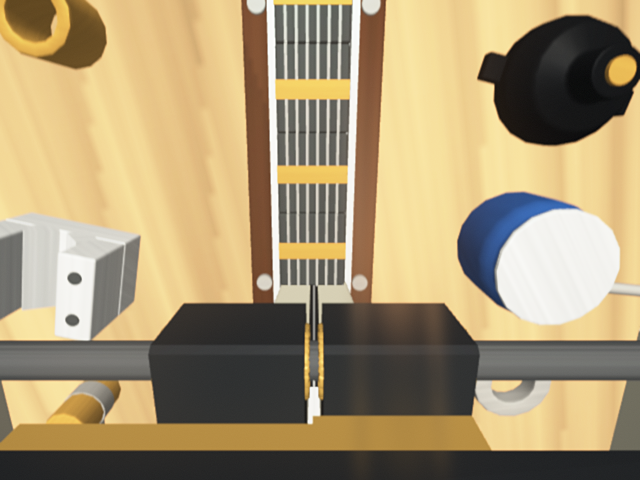

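The row is still closed and straight, with about 22 mm left. I slow down for the end.

```bash
python3 -m handwheel '0.002 0.01 0 0 0 0;0.004 0.02 0 0 0 0;0.006 0.03 0 0 0 0;0.008 0.04 0 0 0 0;0.0104 0.049 0 0 0 0';python3 -m handwheel '0.001 0.004 0 0 0 0;0.002 0.008 0 0 0 0;0.0025 0.012 0 0 0 0;0.0034 0.016 0 0 0 0'; python3 - <<'E'
from h import *
where()
E
```

```text
t: 7.3
tool_pos: [0.534, 0.0188, 0.028]
orientation: [2.434, 1.985, -0.001]
force: [-1.6, -6.4, 3.4]
opening: 0.0001
t: 7.7
tool_pos: [0.535, 0.0235, 0.028]
orientation: [2.434, 1.985, -0.001]
force: [-1.6, -6.7, 3.2]
opening: 0.0005
t 7.7 pos [0.535  0.0235 0.028 ] a -0.1377 l 0.0013 yaw_y -11.62 z [-0.    -0.001 -1.   ] F [-1.58 -6.67  3.21] op 0.0004689600494961941
```

```bash
for i in 1 2; do :; done; python3 -m handwheel '0.0007 0.0035 0 0 0 0;0.0014 0.007 0 0 0 0';python3 -m handwheel '0.0007 0.0035 0 0 0 0;0.0014 0.007 0 0 0 0'; python3 - <<'E'
from h import *
where()
E
```

```text
t: 7.9
tool_pos: [0.5351, 0.024, 0.028]
orientation: [2.433, 1.984, -0.005]
force: [-4.2, -16.4, 5.7]
opening: 0.0004
t: 8.1
tool_pos: [0.5352, 0.0242, 0.0281]
orientation: [2.432, 1.983, -0.009]
force: [-7.5, -26.1, 9.2]
opening: 0.0007
t 8.1 pos [0.5352 0.0242 0.0281] a -0.137 l 0.0014 yaw_y -11.62 z [-0.002 -0.007 -1.   ] F [ -7.46 -26.06   9.24] op 0.0006523219301564851
```

Force climbs to 27 N with no further motion, so the row is hard against the stop. I back off and check.

```bash
python3 -m handwheel '-0.003 -0.013 0 0 0 0;-0.006 -0.03 0 0 0 0;-0.014 -0.065 0 0 0 0;-0.023 -0.11 0 0 0 0;-0.023 -0.11 0.1 0 0 0';python3 -m handwheel '0 0 0.16 0 0 0;0 0 0.32 0 0 0;0 0 0.45 0 0 0;0 0 0.55 0 0 0;0 0 0.55 0 0 0'; python3 - <<'E'
from h import *
p,R=where();im,d=robot.read_camera("wrist");cv2.imwrite("pics/w4.png",im[:,:,::-1])
W=wcloud(d,p,R);a=(W[...,:2]-O)@U;l=(W[...,:2]-O)@N
m=(abs(W[...,2]-.042)<.005)&(abs(l)<.02)&(a<.04)&(a>-.2)
print(m.sum(),"a",np.percentile(a[m],[0,1,5,95,99,100]).round(4),"l",np.percentile(l[m],[1,50,99]).round(4),np.median(W[m],0))
im,d=robot.read_camera("scene");cv2.imwrite("pics/s4.png",cv2.resize(im[150:310,200:440,::-1],None,fx=3,fy=3))
im,d=robot.read_camera("side");cv2.imwrite("pics/d4.png",cv2.resize(im[220:370,250:500,::-1],None,fx=3,fy=3))
E
```

```text
t: 8.6
tool_pos: [0.5247, -0.0059, 0.0537]
orientation: [-2.431, -1.981, 0.01]
force: [0.0, 0.0, -0.7]
opening: 0.0005
t: 9.1
tool_pos: [0.5316, -0.0055, 0.2287]
orientation: [2.43, 1.981, 0.01]
force: [0.5, 0.0, 1.0]
opening: 0.0005
t 9.1 pos [ 0.5316 -0.0055  0.2287] a -0.1668 l 0.004 yaw_y -11.62 z [ 0.009 -0.001 -1.   ] F [0.47 0.03 1.  ] op 0.00045410256414809327
5536 a [-0.1285 -0.1273 -0.1201  0.0088  0.0117  0.0123] l [-0.0132  0.0008  0.0148] [0.55191095 0.1089251  0.04102754]
```

View pics/w4.png

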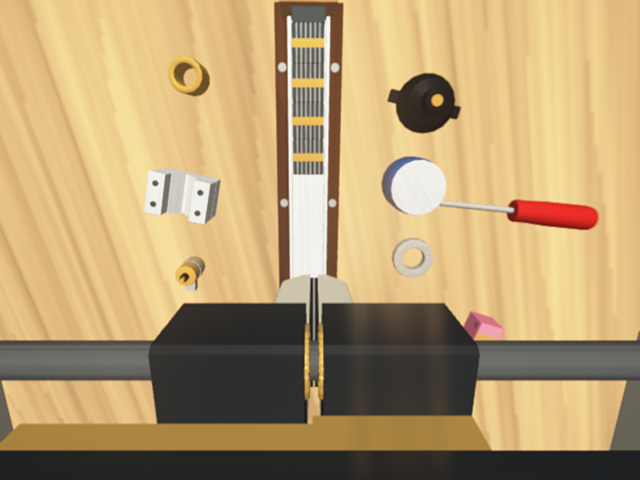

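View pics/s4.png

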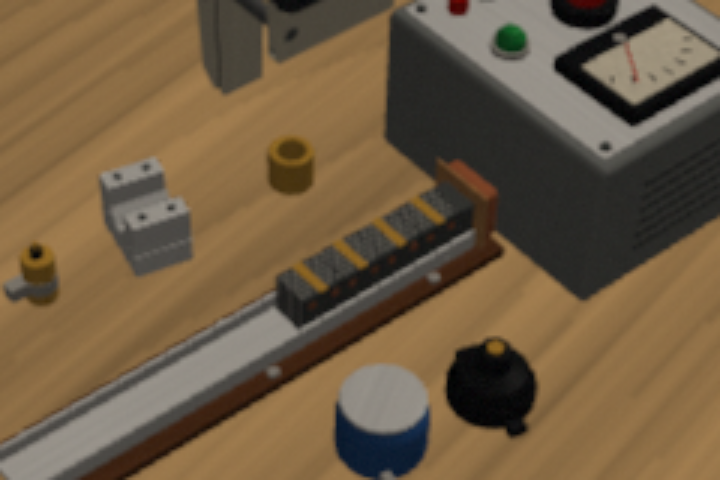

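View pics/d4.png

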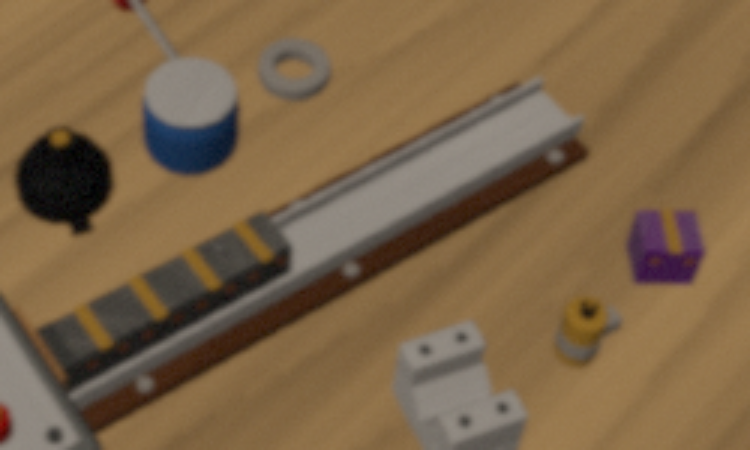

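All three views show the row home: it runs from the pole face at wrist pixel (308,20) back to (308,175), with no gaps. Its back edge is at a ≈ -0.128, as required, and the bystanders haven't moved. Next is the button.

```bash
python3 -m handwheel '0.02 0.16 0 0 0 0;0.04 0.32 0 0 0 0;0.06 0.48 0 0 0 0;0.08 0.64 0 0 0 0;0.1 0.73 0 0 0 0';python3 -m handwheel '0.01 0.08 0 0 0 0;0.028 0.15 0 0 0 0;0.028 0.15 0 0 0 0'; python3 - <<'E'
from h import *
p,R=where();print("target shift",(O+.13*U-.02*N-p[:2])/.3,O+.13*U-.02*N)
im,d=robot.read_camera("wrist");cv2.imwrite("pics/w5.png",im[:,:,::-1])
im,d=robot.read_camera("side");cv2.imwrite("pics/d5.png",cv2.resize(im[220:480,60:360,::-1],None,fx=2,fy=2))
E
```

```text
t: 9.75
tool_pos: [0.5573, 0.2174, 0.22]
orientation: [-2.431, -1.987, 0.005]
force: [-0.1, -0.2, -0.5]
opening: 0.0003
t: 10.05
tool_pos: [0.566, 0.2613, 0.2197]
orientation: [-2.43, -1.987, 0.006]
force: [0.6, -0.3, -0.1]
opening: 0.0006
t 10.05 pos [0.566  0.2613 0.2197] a 0.1013 l -0.0175 yaw_y -11.46 z [-0.004 -0.001 -1.   ] F [ 0.61 -0.28 -0.09] op 0.0005573303486054633
target shift [0.01169362 0.09515367] [0.5695393  0.28981609]
```

View pics/d5.png

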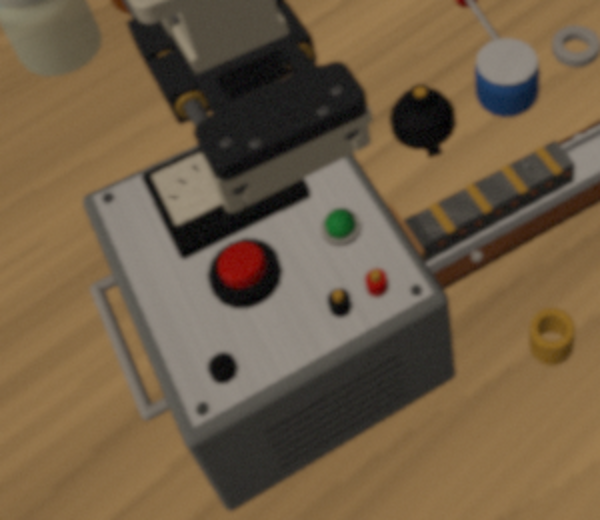

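The button at crop (241,266) is up and clear, and the fingers are short of it by about 28 mm.

```bash
python3 -m handwheel '0.013 0.092 0 0 0 0;0.013 0.092 0 0 0 0;0.013 0.092 -0.1 0 0 0;0.013 0.092 -0.2 0 0 0;0.013 0.092 -0.23 0 0 0'; python3 - <<'E'
from h import *
where()
im,d=robot.read_camera("side");cv2.imwrite("pics/d6.png",cv2.resize(im[220:480,60:360,::-1],None,fx=2,fy=2))
im,d=robot.read_camera("scene");cv2.imwrite("pics/s6.png",cv2.resize(im[60:260,300:500,::-1],None,fx=3,fy=3))
E
```

```text
t: 10.65
tool_pos: [0.5689, 0.2846, 0.1492]
orientation: [-2.434, -1.983, 0.011]
force: [-0.8, -0.6, -0.4]
opening: 0.0004
t 10.65 pos [0.5689 0.2846 0.1492] a 0.1247 l -0.0196 yaw_y -11.66 z [-0.006 -0.003 -1.   ] F [-0.85 -0.58 -0.4 ] op 0.0004031814741221551
```

View pics/d6.png

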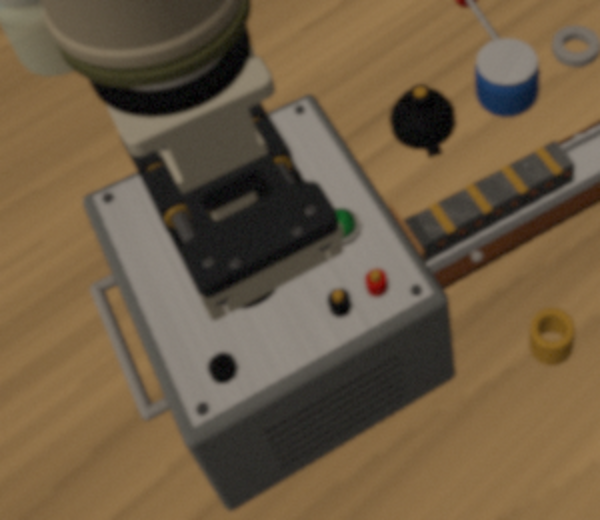

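View pics/s6.png

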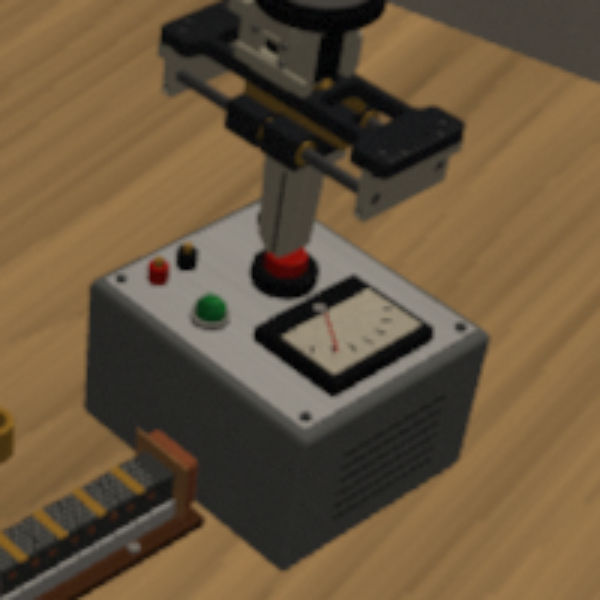

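The closed fingertips sit just over the button at crop (288,250). I nudge 4 mm to centre and press slowly.

```bash
python3 -m handwheel '0.004 0.014 0 0 0 0;0.004 0.014 -0.01 0 0 0;0.004 0.014 -0.02 0 0 0;0.004 0.014 -0.025 0 0 0';python3 -m handwheel '0 0 -0.007 0 0 0;0 0 -0.014 0 0 0'; python3 - <<'E'
from h import *
where()
E
```

```text
t: 11.15
tool_pos: [0.5727, 0.2914, 0.1468]
orientation: [2.434, 1.986, 0.001]
force: [1.0, -0.8, -0.4]
opening: 0.0007
t: 11.35
tool_pos: [0.5726, 0.2914, 0.1423]
orientation: [2.434, 1.986, 0.001]
force: [-1.0, -0.7, 2.8]
opening: 0.0005
t 11.35 pos [0.5726 0.2914 0.1423] a 0.1322 l -0.0174 yaw_y -11.6 z [ 0.001  0.    -1.   ] F [-1.01 -0.69  2.84] op 0.0005191325295672241
```

```bash
python3 -m handwheel '0 0 -0.005 0 0 0;0 0 -0.01 0 0 0';python3 -m handwheel '0 0 -0.004 0 0 0;0 0 -0.008 0 0 0'; python3 -m handwheel '0 0 -0.002 0 0 0;0 0 -0.004 0 0 0'
```

```text
t: 11.55
tool_pos: [0.5726, 0.2914, 0.1395]
orientation: [2.435, 1.985, 0.001]
force: [-0.1, -1.6, 3.9]
opening: 0.0008
t: 11.75
tool_pos: [0.5727, 0.2914, 0.1381]
orientation: [2.434, 1.985, 0.001]
force: [-6.7, -2.8, 16.4]
opening: 0.0004
t: 11.95
tool_pos: [0.5727, 0.2915, 0.138]
orientation: [2.434, 1.985, 0.002]
force: [-9.1, -4.3, 20.0]
opening: 0.0006
```

The button bottomed: z stopped at 0.138 m and force jumped from 4 to 20 N. I hold briefly, release and lift away.

```bash
python3 -m handwheel '0 0 0 0 0 0;0 0 0 0 0 0;0 0 0.02 0 0 0;0 0 0.05 0 0 0;0 0 0.1 0 0 0';python3 -m handwheel '0 0 0.15 0 0 0;0 0 0.3 0 0 0;0 0.1 0.4 0 0 0;-0.1 0.25 0.4 0 0 0;-0.2 0.4 0.4 0 0 0';python3 -m handwheel '-0.15 0.1 0 0 0 0;-0.3 0.2 0 0 0 0;-0.4 0.25 0 0 0 0;-0.4 0.25 0 0 0 0;-0.4 0.25 0 0 0 0'; python3 - <<'E'
from h import *
where()
for c in("scene","side"):
    im,d=robot.read_camera(c);cv2.imwrite(f"pics/{c}9.png",im[:,:,::-1]);W=cloud(c,d);p=im.astype(int)
    m=(p[...,0]>130)&(p[...,1]<60)&(W[...,2]>.13)&(W[...,2]<.16)&(np.hypot(W[...,0]-.57,W[...,1]-.29)<.03)
    print(c,"button z",np.median(W[m],0).round(4),m.sum())
    a=(W[...,:2]-O)@U;l=(W[...,:2]-O)@N
    m=(abs(W[...,2]-.042)<.004)&(abs(l)<.03)&(a<.0)&(a>-.3);print("row a",np.percentile(a[m],[1,3,50,97]).round(4))
    for q in("condenser","pole_piece","grease_tin","bush","coil_cap","spring_retainer"):
        for o in robot.tip_of(c,q)[:1]: print(q,np.round(o["at"]))
E
```

```text
t: 12.45
tool_pos: [0.5715, 0.2908, 0.1646]
orientation: [-2.434, -1.985, 0.004]
force: [0.5, -0.3, 0.7]
opening: 0.0007
t: 12.95
tool_pos: [0.5175, 0.4054, 0.2882]
orientation: [2.437, 1.982, 0.006]
force: [0.1, -0.2, -0.3]
opening: 0.0002
t: 13.45
tool_pos: [0.3963, 0.48, 0.2863]
orientation: [2.432, 1.988, 0.001]
force: [0.4, -0.3, 0.0]
opening: 0.0007
t 13.45 pos [0.3963 0.48   0.2863] a 0.2802 l -0.2289 yaw_y -11.48 z [ 0.001  0.    -1.   ] F [ 0.36 -0.28  0.04] op 0.0007487043494215891
scene button z [0.573  0.2928 0.1458] 35
row a [-0.1271 -0.126  -0.0674 -0.0037]
pole_piece [230. 246.]
grease_tin [298. 328.]
bush [208. 299.]
coil_cap [283. 362.]
spring_retainer [326. 297.]
side button z [0.5695 0.2915 0.1448] 258
row a [-0.0979 -0.0934 -0.0456 -0.0027]
grease_tin [269. 310.]
bush [393. 338.]
coil_cap [281. 271.]
```

View pics/scene9.png

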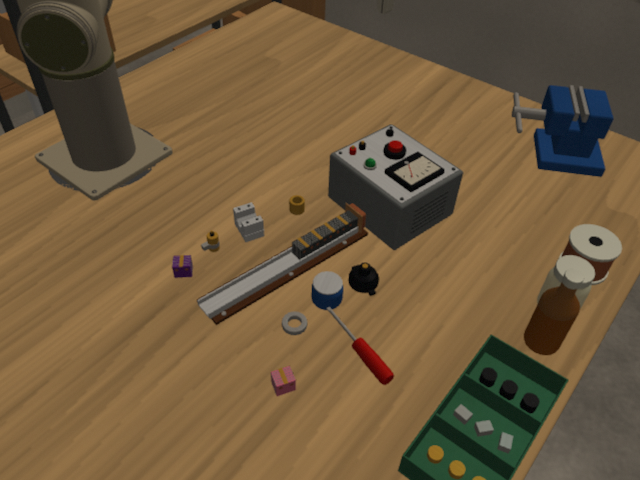

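View pics/side9.png

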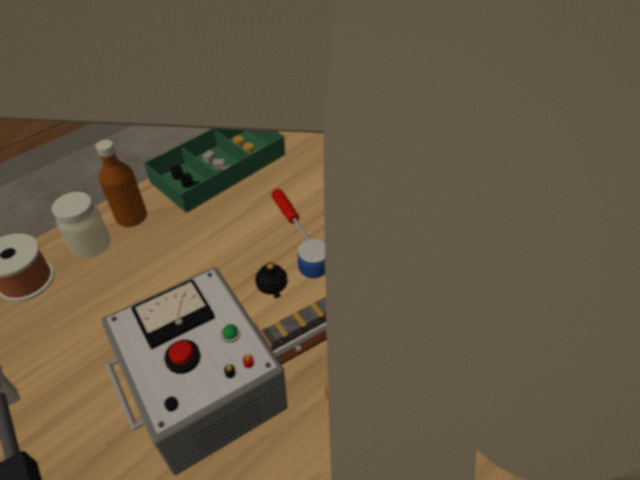

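The scene view shows the row home at (295..357, 215..250), the button up at (396,147) with z ≈ 0.145, every bystander in place, and the hand clear. The side view is partly blocked by the arm but agrees. I hand in.

```bash
python3 -c "
from plant import robot
print(robot.close_job())"
```

```text
the job is handed in; nothing more can be done
None
```

The job is done and handed in at about 13.5 to 14 s, with the hand clear and touching nothing.

**Row:** I pushed the four shoes as one closed row, with shut fingertips against shoe_4, sliding at about 5–7 N. At the stop the force rose to about 27 N with no further motion. Afterwards the row measured 127–128 mm from the stop face to its back end (128 mm is fully home), with no gaps visible in any of the three cameras.

**Button:** I pressed it only after that check. It went down until the fingertips stopped at 138 mm height, with the force jumping from 4 N to 20 N. After release it measured about 145 mm, so it is up again.

**Bystanders:** In the last scene picture they are all where they were at the start, and so are the pink and purple look-alikes.

**Incomplete checks:** In the last side view the arm hid the back of the row and several bystanders, so its row reading (98 mm) does not cover the back of the row. The final check of those rests on the scene camera. The network did not report the condenser in the last pictures, but it shows in place in the scene picture.

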